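# Close up the specimen case

## Task

The scanned finds are bedded in their case and ready to go back to the store: with the fingertips push the upright pale hold-down flap over until it lies flat above them, then swing the hinged lid over and press it fully shut, without slamming it. Only push: pinch and lift nothing, and keep the fingers off the finds. Leave the finds and the things around the case where they are.

Things in the scene. Friction and masses are not known exactly. Their poses are not given: they have to be found in the camera images.
- case: Blue-grey case, aluminium corners, standing fast (it does not slide). 260 mm along x, 210 along y, open body 75 high, walls 5. Origin: centre of its underside, on the table; z up. Flap hinged inside the -y wall, lid on the +y wall; both hinge lines along x. Inside, a black foam bed (top at z = 50 mm) with three wells; the finds in them reach z = 50 mm at most.
- flap (a joint): Angle of the pale flap, rad: 0 = flat over the finds (its stop), 1.57 = upright, 1.65 = other stop; starts at 1.42 to 1.62. A stiff hinge (line at case y = -93, z = 61 mm) holds it at any angle it is left (about 1 N at the free edge moves it), so push it all the way. The outer face, the one to push, looks to case -y when upright and up when folded.
- flap_hinge (a point): Middle of the flap's hinge end, on its outer face (6 mm off the hinge line). Turns with the flap: x along the hinge, y towards the free edge, z out of the outer face. Folded: case y = -93, z = 67 mm. The flap is a rigid panel 240 mm along x, 165 mm along y, 6 mm thick.
- flap_edge (a point): Middle of the flap's free edge on its outer face, 165 mm along y from flap_hinge, same axes. A yellow tab 46 mm wide stands out 15 mm beyond the edge here. Folded: case y = 72, z = 67 mm.
- lid (a joint): Angle of the lid, rad: 0 = fully shut (its stop), 1.57 = upright, 1.95 = other stop; starts at 1.58 to 1.90, leaning back. A stiff hinge holds it at any angle it is left (1 to 4 N at the free edge moves it), so push it all the way. The outer face, the one to push, looks to case +y when upright and up when shut. A flap left standing blocks it.
- lid_hinge (a point): Middle of the lid's hinge line: case y = 105, z = 75 mm. Turns with the lid: x along the hinge, z out of the outer face, y from the free edge to the hinge (the lid extends to -y). The lid is a blue-grey tray-shaped shell 260 mm along x, 210 mm along y, 24 mm deep, black foam inside; flat outer face at z = 24 mm, rim at z = 0.
- lid_edge (a point): Middle of the lid's free edge on its outer face (y = -210, z = 24 mm from lid_hinge), same axes. Shut: case y = -105, z = 99 mm.
- whorl: Find, fragile: terracotta spindle whorl, ring 54 mm across, 26 mm high, in a well. Origin: centre of its underside.
- lamp: Find, fragile: small buff clay lamp, 54 mm across with a 40 mm spout, 30 mm high, in a well. Origin: centre of its underside.
- celt: Find: greenish stone axe head, 40 x 90 x 26 mm, lying in a well. Origin: centre of its underside.
- brush: Bystander: dusting brush, 170 mm long, lying on the table beside the case. Origin: under its middle.
- jar: Bystander: amber glass jar with white cap, 50 mm across, 62 mm high. Origin: centre of its underside.
- card_tray: Bystander: small ochre card tray, 85 x 65 x 28 mm, empty. Origin: centre of its underside.
- caliper: Bystander: steel caliper with black readout, 200 mm long, lying flat. Origin: under its middle.
- target: Bystander: white 34 mm ball on a black foot, scanning target, 63 mm high. Origin: centre of its underside.

How it is judged:
By the outcome, as a careful person would: the job done as asked, in the order asked, and still so for the second after the job is handed in, with the robot touching nothing.
It also fails if it takes over 61 s, if anything falls off the work surface, if the arm or the gripper's body presses on something with over 40 N, if the wrist force passes 120 N, or if a joint passes its speed limit or range.

## Robot

A 6-joint arm with a two-finger parallel gripper is mounted at the origin on the work surface. World frame = base frame: x ahead of the robot, y to its left, z up, the work surface at z = 0. Lengths are in m, angles in rad, forces in N, time in s.
With the tool pointing down it reaches from about 0.3 to 0.825 m from the base axis. Payload 5.4 kg.
Tool frame: the origin (TCP) lies between the finger pads; the fingertips stand 19 mm ahead of it and the grasp point (between the pads) is the TCP (manip.tip_extent is the y of the fingertips in the tool frame, in m); y points along the fingers, x is the direction in which the jaws open and shut, and the axes are right-handed (so a half turn about y gives the same grasp; the last joint's range is limited). The gripper opens to 92 mm and grips with 3 to 60 N. Pads are 20 mm wide; open, the fingers measure 128 mm over their backs; the gripper's body (75 mm by 189 mm) begins 69 mm behind the grasp point.
Start: joints at [-1.534, 0.158, 1.597, -0, 1.386, -0.21], TCP at [0.14, -0.558, 0.234] pointing down, gripper open.
Joint ranges: [-2.91, 2.91], [-0.94, 2.29], [0.18, 2.7], [-1.29, 4.43], [0.17, 2.64], [-3, 3]. Speed limits (rad/s): [2.57, 2.57, 3.14, 3.14, 3.14, 3.14].

## Interface

Orientations are given as [roll, pitch, yaw] about the fixed x, y, z axes, in that order (R = Rz(yaw) Ry(pitch) Rx(roll)).
In Python, from rig import manip gives the robot as it stands.
- The arm moves only by the shell command python3 -m pendant 'ROWS' [FORCE]. ROWS is JSON, a list of rows, each an object with "grip": the gripper's target within -1 to 1 (shut at 1, half-way at 0, fully open at -1); "offset": the shift along the tool's x, y, z in m, a list of three; "rotation": the turn, a rotation vector about the tool's x, y, z in rad, a list of three. A call has 1 to 10 rows; each row is the pose to reach, as a shift and turn from the pose commanded when the call began, along the tool's axes at that moment; what a row does not reach only later rows make up. A row lasts 1/8 s, in which the tool goes at most 62.5 mm and 10.7 degrees, less where a joint would pass 70% of its speed; a pose out of reach is approached as far as the arm can. A call with a gripper value outside its range is refused whole. The fingers move at their own pace and stop on an object; FORCE is the grip in N (left out, the last holds). Time passes only in rows, so rows that repeat a pose let the fingers close. It gives the time, the measured TCP pose, the force and the opening at its end, in the units of the state.
- manip.sense(): the state, without advancing time (a new reading comes with each control period).
- manip.grab_frame(name): name is "scene" or "top"; returns the picture (384x512x3 uint8, red, green, blue); there is no depth.
- manip.get_calibration(name): a dict with "fx", "fy", "cx", "cy" (pixels), "D" ([k1, k2, p1, p2, k3] as OpenCV has them; the pictures are not rectified), "eye" and "attitude" of the camera in the world. Camera axes: x right, y down, z forward; pixel columns grow to the right and rows downward; lengths in m; the calibration is good to about 2 mm. A picture is of the moment at which its call begins. get_calibration takes no time and is no camera call.
- manip.hand_in(): hands the job in, once; it reports no verdict.
The state is a dict: "time_s": time; "joints": joint angles; "joint_velocities": joint speeds; "tau": joint torques, N m; "eef_pos": TCP position; "ee_rot": TCP orientation; "force": force on the tool from outside, world axes, zero at the start; "ft_torque": the same for the moment, N m; "width": finger opening in m.
Only numpy, scipy, OpenCV 4.12 (cv2) and the standard library are available. Lean on these libraries where they do the work, as an engineer would, in place of code of your own. Each camera call takes 0.05 s, during which the arm holds its last target.

## Working session

There is one attempt and no reset: what is moved stays moved. The work goes in short steps, Python scripts to look and compute and a shell command to move; the robot and the scene stay as the last step left them, time stands still between calls to the robot, and variables do not carry over. Pictures are saved under pics/ and viewed, and the job is handed in when it is done.

```bash
mkdir -p pics; ls
python3 - <<'E'
from rig import manip
import cv2,numpy as np
for n in("scene","top"):
    f=manip.grab_frame(n); cv2.imwrite(f"pics/{n}0.png",f[:,:,::-1]); print(n,manip.get_calibration(n))
print(manip.sense()); print(manip.tip_extent)
E
```

```text
pics
scene {'fx': 458.44461056892726, 'fy': 458.44461056892726, 'cx': 256.70351074773146, 'cy': 186.35109552551478, 'D': array([0.04212708, 0.        , 0.        , 0.        , 0.        ]), 'eye': array([ 1.28646367, -0.64400926,  0.75168328]), 'attitude': array([-2.16105409, -0.00584481,  0.82936652])}
top {'fx': 348.56343937578725, 'fy': 348.56343937578725, 'cx': 252.39185399825544, 'cy': 193.88523480731837, 'D': array([-0.03129347,  0.        ,  0.        ,  0.        ,  0.        ]), 'eye': array([0.52022496, 0.03916602, 0.93250915]), 'attitude': array([-3.05876246,  0.00605096, -1.58983522])}
{'time_s': 0.1, 'joints': array([-1.53406768e+00,  1.58998247e-01,  1.59809476e+00, -1.91779644e-05,
        1.38620009e+00, -2.10076359e-01]), 'joint_velocities': array([-7.71302773e-05, -2.62837298e-03, -2.61143230e-03,  3.34088686e-04,
        4.70653226e-04,  4.28264645e-04]), 'tau': array([ 6.83319267e-04, -3.86501312e+01, -3.22960138e+01,  7.04397750e-02,
        3.39221279e-02, -5.00670865e-05]), 'eef_pos': array([ 0.14044355, -0.5570351 ,  0.23271627]), 'ee_rot': array([-1.57046016,  0.00166699, -1.32398751]), 'force': array([ 0.24804443, -0.45104944, -0.33638444]), 'ft_torque': array([ 0.02467813, -0.03700899, -0.03325381]), 'width': 0.091609864045584}
0.019
```

View pics/scene0.png

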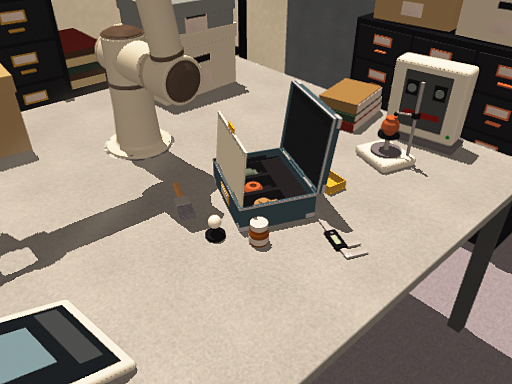

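View pics/top0.png

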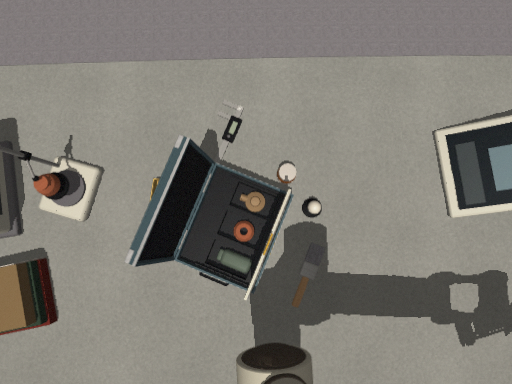

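The scene and top views show the case open at top px (235,220), with the flap upright on the right (world −y) side and the lid leaning back on the left. The ball, jar and brush stand close to the flap side. I'll zoom in to measure.

```bash
cat > h.py <<'E'
import numpy as np,cv2
from scipy.spatial.transform import Rotation as R
from rig import manip
def cam(n):
    c=manip.get_calibration(n);K=np.array([[c['fx'],0,c['cx']],[0,c['fy'],c['cy']],[0,0,1]])
    return K,np.array(c['D']),np.array(c['eye']),R.from_euler('xyz',c['attitude']).as_matrix()
def ray(n,uv):
    K,D,e,A=cam(n);p=cv2.undistortPoints(np.array([[uv]],float),K,D)[0,0]
    d=A@np.array([p[0],p[1],1]);return e,d/np.linalg.norm(d)
def onz(n,uv,z):
    e,d=ray(n,uv);return e+d*(z-e[2])/d[2]
def proj(n,P):
    K,D,e,A=cam(n);P=np.atleast_2d(P)
    rv=cv2.Rodrigues(A.T)[0];return cv2.projectPoints(P.astype(float),rv,-A.T@e,K,D)[0][:,0]
def tri(u1,u2):
    e1,d1=ray('scene',u1);e2,d2=ray('top',u2)
    s=np.linalg.lstsq(np.c_[d1,-d2],e2-e1,rcond=None)[0]
    a=e1+s[0]*d1;b=e2+s[1]*d2;return (a+b)/2,np.linalg.norm(a-b)
E
python3 - <<'E'
import cv2
t=cv2.imread('pics/top0.png')[125:310,115:335]; cv2.imwrite('pics/t_c.png',cv2.resize(t,None,fx=3.2,fy=3.2,interpolation=2))
t=cv2.imread('pics/scene0.png')[75:260,165:375]; cv2.imwrite('pics/s_c.png',cv2.resize(t,None,fx=3.2,fy=3.2,interpolation=2))
E
```

```text
(no output)
```

View pics/t_c.png

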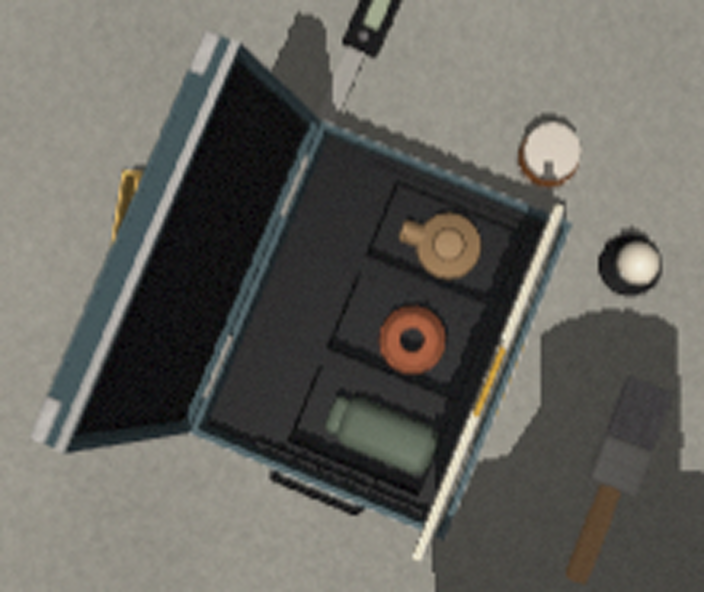

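View pics/s_c.png

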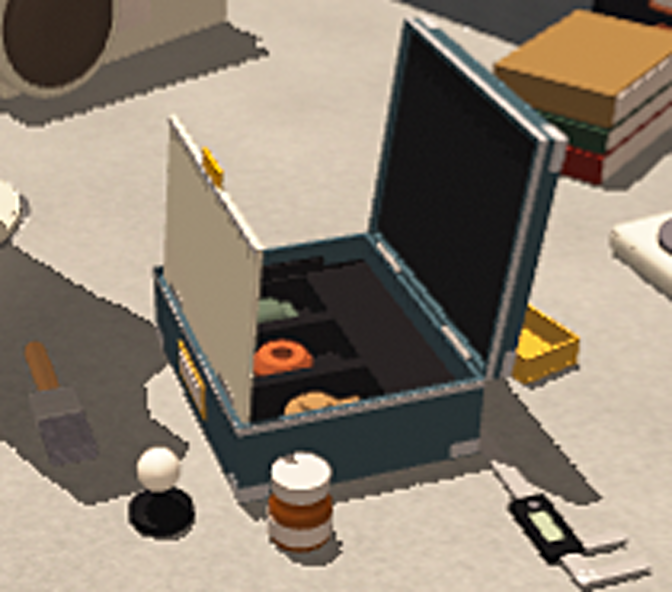

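```bash
cat >> h.py <<'E'
def tc(u,v): return ((u+.5)/3.2-.5+115,(v+.5)/3.2-.5+125)
def sc(u,v): return ((u+.5)/3.2-.5+165,(v+.5)/3.2-.5+75)
E
python3 - <<'E'
from h import *
cor={'+x+y':(322,122),'+x-y':(568,220),'-x-y':(440,537),'-x+y':(190,432)}
P={k:onz('top',tc(*v),.075) for k,v in cor.items()}
for k,v in P.items(): print(k,v.round(4))
print('s',onz('scene',sc(238,430),.075),onz('scene',sc(487,380),.075),onz('scene',sc(156,270),.075))
L={k:np.array([ (130 if k[0]=='+' else -130),(105 if k[2]=='+' else -105)])/1000 for k in cor}
A=np.array([L[k] for k in cor]);B=np.array([P[k][:2] for k in cor])
a,b=A-A.mean(0),B-B.mean(0)
yaw=np.arctan2((a[:,0]*b[:,1]-a[:,1]*b[:,0]).sum(),(a*b).sum());c=B.mean(0)
print('yaw',yaw,np.degrees(yaw),'c',c)
Rz=np.array([[np.cos(yaw),-np.sin(yaw)],[np.sin(yaw),np.cos(yaw)]])
print('res',(B-(c+A@Rz.T)).round(4))
# flap edge corners
f1,e1=tri(sc(170,117),tc(420,560)); f2,e2=tri(sc(261,247),tc(559,204));
l1,e3=tri(sc(405,18),tc(38,440)); l2,e4=tri(sc(562,140),tc(210,35))
for n,p,e in(('flap-x',f1,e1),('flap+x',f2,e2),('lid-x',l1,e3),('lid+x',l2,e4)):
    q=Rz.T@(p[:2]-c); print(n,p.round(4),'case',q.round(4),p[2].round(4),'err',e.round(4))
for n,p in (('target',onz('top',(312.5,207),.046)),('ball',onz('top',tc(638,262),.046)),('jar',onz('top',tc(552,148),.062)),('brushtip',onz('top',tc(650,380),.015)),('brushend',onz('top',tc(577,580),.01)),('tray',onz('top',tc(125,205),.028)),('cal',onz('top',tc(345,105),.0))):
    print(n,p.round(3),'case',(Rz.T@(p[:2]-c)).round(3))
E
```

```text
+x+y [0.671  0.1339 0.075 ]
+x-y [ 0.5908 -0.0552  0.075 ]
-x-y [0.3524 0.0481 0.075 ]
-x+y [0.4342 0.2373 0.075 ]
s [ 0.58918493 -0.05928652  0.075     ] [0.67279365 0.13484416 0.075     ] [0.3548081  0.04386723 0.075     ]
yaw -0.40809032582424765 -23.381853329848017 c [0.51209147 0.09103561]
res [[-0.0021 -0.0019]
 [ 0.001   0.0018]
 [ 0.0013  0.0019]
 [-0.0002 -0.0017]]
flap-x [0.3675 0.0588 0.2252] case [-0.1199 -0.087 ] 0.2252 err 0.0012
flap+x [ 0.5884 -0.0332  0.2266] case [ 0.1194 -0.0838] 0.2266 err 0.0005
lid-x [0.4465 0.2712 0.2832] case [-0.1317  0.1393] 0.2832 err 0.0164
lid+x [0.6884 0.1772 0.2801] case [0.1276 0.1491] 0.2801 err 0.0014
target [ 0.557 -0.109  0.046] case [ 0.121 -0.166]
ball [ 0.559 -0.113  0.046] case [ 0.124 -0.169]
jar [ 0.649 -0.046  0.062] case [ 0.18  -0.071]
brushtip [ 0.463 -0.125  0.015] case [ 0.041 -0.218]
brushend [ 0.303 -0.062  0.01 ] case [-0.131 -0.223]
tray [0.614 0.301 0.028] case [0.01  0.233]
cal [0.698 0.123 0.   ] case [0.158 0.103]
```

Case centre is about (0.512, 0.091) with yaw −23.4°. The flap is near 1.5 rad and the lid near 1.78 rad. First I close the fingers and move behind the flap.

```bash
cat >> h.py <<'E'
YAW=-0.408;C=np.array([.512,.091]);Rz=np.array([[np.cos(YAW),-np.sin(YAW)],[np.sin(YAW),np.cos(YAW)]])
def go(cx,cy,tipz):
    "offset/rotation (tool axes) to put the fingertips at case (cx,cy), height tipz, pointing down, jaws along case x"
    s=manip.sense();A=R.from_euler('xyz',s['ee_rot'])
    w=np.r_[C+Rz@[cx,cy],tipz+.019]; T=R.from_euler('xyz',[-np.pi/2,0,YAW])
    print('off',A.inv().apply(w-s['eef_pos']).round(4),'rot',(A.inv()*T).as_rotvec().round(3))
def st():
    s=manip.sense();t=s['eef_pos']+R.from_euler('xyz',s['ee_rot']).apply([0,.019,0])
    print('t',round(s['time_s'],2),'tip case',(Rz.T@(t[:2]-C)).round(4),t[2].round(4),'F case',(Rz.T@s['force'][:2]).round(2),s['force'][2].round(2),'rot',s['ee_rot'].round(3),'w',round(s['width'],4))
E
python3 -c "
from h import *
st();go(0,-.15,.195)"
python3 -m pendant '[{"grip":1,"offset":[-0.03,0,0.03],"rotation":[0,0,0]},{"grip":1,"offset":[-0.06,0,0.06],"rotation":[0,0,0]},{"grip":1,"offset":[-0.095,0,0.095],"rotation":[0,0,0]},{"grip":1,"offset":[-0.13,0,0.13],"rotation":[0,-0.1,0]},{"grip":1,"offset":[-0.165,0,0.165],"rotation":[0,-0.2,0]},{"grip":1,"offset":[-0.2,0,0.2],"rotation":[0,-0.3,0]},{"grip":1,"offset":[-0.235,0,0.235],"rotation":[0,-0.45,0]},{"grip":1,"offset":[-0.27,0,0.27],"rotation":[0,-0.6,0]},{"grip":1,"offset":[-0.3,0,0.3],"rotation":[0,-0.75,0]},{"grip":1,"offset":[-0.32,0,0.32],"rotation":[0,-0.91,0]}]' 10
python3 -c "
from h import *
st();go(0,-.145,.195)"
```

```text
t 0.1 tip case [-0.0839 -0.7422] 0.2137 F case [ 0.41 -0.32] -0.34 rot [-1.57   0.002 -1.324] w 0.0916
off [-0.4186  0.0196  0.4273] rot [-0.001 -0.916 -0.001]
time_s: 1.35
eef_pos: [0.373, -0.1673, 0.2333]
ee_rot: [-1.57, 0.0, -0.407]
force: [-0.4, 0.8, -0.3]
width: 0.0005
t 1.35 tip case [-0.0251 -0.2922] 0.2143 F case [-0.64  0.59] -0.35 rot [-1.57   0.    -0.407] w 0.0005
off [0.0252 0.0193 0.1472] rot [-0.     0.001 -0.   ]
```

```bash
python3 -m pendant '[{"grip":1,"offset":[0.01,0.007,0.04],"rotation":[0,0,0]},{"grip":1,"offset":[0.02,0.013,0.08],"rotation":[0,0,0]},{"grip":1,"offset":[0.025,0.019,0.12],"rotation":[0,0,0]},{"grip":1,"offset":[0.025,0.019,0.14],"rotation":[0,0,0]},{"grip":1,"offset":[0.025,0.019,0.147],"rotation":[0,0,0]},{"grip":1,"offset":[0.025,0.019,0.147],"rotation":[0,0,0]}]'
python3 - <<'E'
from h import *
st()
for n in("scene","top"):
    f=manip.grab_frame(n); cv2.imwrite(f"pics/{n}1.png",f[:,:,::-1])
a=cv2.imread('pics/scene1.png')[20:260,130:390];b=cv2.imread('pics/top1.png')[100:340,110:370]
cv2.imwrite('pics/c1.png',cv2.resize(np.hstack([a,b]),None,fx=1.5,fy=1.5))
# fingertip path (dy,dz rel. now) for the flap: contact at radius r
s=manip.sense();
y0=-.145;z0=.195
for r in (.130,):
  for th in np.linspace(1.55,0,19):
    y=-.093+r*np.cos(th)-.006*np.sin(th)-.010; z=.061+r*np.sin(th)+.006*np.cos(th)
    print(round(th,2),'y',y.round(3),'z',z.round(3))
E
```

```text
time_s: 2.1
eef_pos: [0.4544, -0.0447, 0.2145]
ee_rot: [-1.571, 0.0, -0.414]
force: [-0.2, -0.0, -0.6]
width: 0.0002
t 2.1 tip case [ 0.001  -0.1474] 0.1955 F case [-0.19 -0.12] -0.61 rot [-1.571  0.    -0.414] w 0.0002
1.55 y -0.106 z 0.191
1.46 y -0.095 z 0.191
1.38 y -0.084 z 0.19
1.29 y -0.073 z 0.188
1.21 y -0.062 z 0.185
1.12 y -0.052 z 0.181
1.03 y -0.042 z 0.176
0.95 y -0.032 z 0.17
0.86 y -0.023 z 0.164
0.78 y -0.014 z 0.156
0.69 y -0.006 z 0.148
0.6 y 0.001 z 0.14
0.52 y 0.007 z 0.13
0.43 y 0.013 z 0.121
0.34 y 0.017 z 0.111
0.26 y 0.021 z 0.1
0.17 y 0.024 z 0.089
0.09 y 0.026 z 0.078
0.0 y 0.027 z 0.067
```

View pics/c1.png

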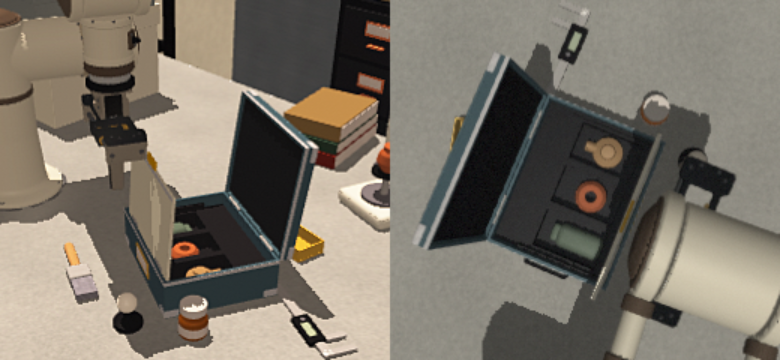

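The closed fingers stand just behind the flap's outer face. Next comes the first part of the arc.

```bash
python3 -m pendant '[{"grip":1,"offset":[0,0.002,0.015],"rotation":[0,0,0]},{"grip":1,"offset":[0,0.004,0.03],"rotation":[0,0,0]},{"grip":1,"offset":[0,0.004,0.041],"rotation":[0,0,0]},{"grip":1,"offset":[0,0.004,0.052],"rotation":[0,0,0]},{"grip":1,"offset":[0,0.005,0.063],"rotation":[0,0,0]},{"grip":1,"offset":[0,0.007,0.074],"rotation":[0,0,0]},{"grip":1,"offset":[0,0.01,0.085],"rotation":[0,0,0]},{"grip":1,"offset":[0,0.014,0.095],"rotation":[0,0,0]},{"grip":1,"offset":[0,0.019,0.105],"rotation":[0,0,0]},{"grip":1,"offset":[0,0.025,0.115],"rotation":[0,0,0]}]'
python3 - <<'E'
from h import *
st()
f=manip.grab_frame("scene")[:,:,::-1]; cv2.imwrite('pics/c2.png',cv2.resize(f[60:260,150:390],None,fx=2.5,fy=2.5))
E
```

```text
time_s: 3.45
eef_pos: [0.5012, 0.0614, 0.1893]
ee_rot: [-1.571, -0.0, -0.414]
force: [-0.4, -0.5, 0.6]
width: 0.0003
t 3.45 tip case [ 0.0019 -0.0315] 0.1703 F case [-0.12 -0.65] 0.57 rot [-1.571 -0.    -0.414] w 0.0003
```

View pics/c2.png

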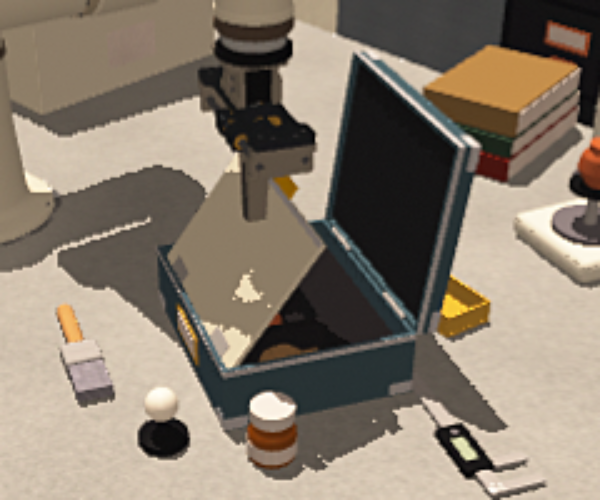

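The flap follows the fingertip and is at about 0.9 rad. I continue along the arc.

```bash
python3 -m pendant '[{"grip":1,"offset":[0,0.006,0.009],"rotation":[0,0,0]},{"grip":1,"offset":[0,0.014,0.018],"rotation":[0,0,0]},{"grip":1,"offset":[0,0.022,0.026],"rotation":[0,0,0]},{"grip":1,"offset":[0,0.03,0.033],"rotation":[0,0,0]},{"grip":1,"offset":[0,0.04,0.039],"rotation":[0,0,0]},{"grip":1,"offset":[0,0.049,0.045],"rotation":[0,0,0]},{"grip":1,"offset":[0,0.059,0.049],"rotation":[0,0,0]},{"grip":1,"offset":[0,0.069,0.053],"rotation":[0,0,0]},{"grip":1,"offset":[0,0.078,0.056],"rotation":[0,0,0]},{"grip":1,"offset":[0,0.085,0.058],"rotation":[0,0,0]}]'
python3 - <<'E'
from h import *
st()
E
```

```text
time_s: 4.75
eef_pos: [0.524, 0.1139, 0.1039]
ee_rot: [-1.571, 0.0, -0.414]
force: [-0.5, -1.1, 0.8]
width: -0.0001
t 4.75 tip case [0.002  0.0258] 0.0849 F case [ 0.01 -1.22] 0.83 rot [-1.571  0.    -0.414] w -0.0001
```

```bash
python3 -m pendant '[{"grip":1,"offset":[0,0.006,0.001],"rotation":[0,0,0]},{"grip":1,"offset":[0,0.011,0.002],"rotation":[0,0,0]},{"grip":1,"offset":[0,0.015,0.002],"rotation":[0,0,0]},{"grip":1,"offset":[0,0.017,0.002],"rotation":[0,0,0]},{"grip":1,"offset":[0,0.018,0.002],"rotation":[0,0,0]}]'
python3 -c "
from h import *
st()"
python3 -m pendant '[{"grip":1,"offset":[0,0.001,0],"rotation":[0,0,0]},{"grip":1,"offset":[0,0.002,0],"rotation":[0,0,0]},{"grip":1,"offset":[0,0.002,0],"rotation":[0,0,0]}]'
python3 -c "
from h import *
st()"
```

```text
time_s: 5.38
eef_pos: [0.5251, 0.1157, 0.0866]
ee_rot: [-1.571, -0.0, -0.414]
force: [0.1, -0.2, 0.0]
width: 0.0006
t 5.38 tip case [0.0022 0.0278] 0.0676 F case [ 0.15 -0.17] 0.03 rot [-1.571 -0.    -0.414] w 0.0006
time_s: 5.75
eef_pos: [0.5252, 0.1157, 0.0861]
ee_rot: [-1.571, 0.0, -0.414]
force: [-4.9, -0.8, 9.9]
width: 0.0004
t 5.75 tip case [0.0023 0.0279] 0.0671 F case [-4.14 -2.71] 9.94 rot [-1.571  0.    -0.414] w 0.0004
```

The flap is on its stop (tip z 0.067, 10 N). I lift straight up and check.

```bash
python3 -m pendant '[{"grip":1,"offset":[0,-0.01,0],"rotation":[0,0,0]},{"grip":1,"offset":[0,-0.03,0],"rotation":[0,0,0]},{"grip":1,"offset":[0,-0.065,0],"rotation":[0,0,0]},{"grip":1,"offset":[0,-0.105,0],"rotation":[0,0,0]},{"grip":1,"offset":[0,-0.145,0],"rotation":[0,0,0]},{"grip":1,"offset":[0,-0.185,0],"rotation":[0,0,0]},{"grip":1,"offset":[0,-0.22,0],"rotation":[0,0,0]},{"grip":1,"offset":[0,-0.25,0],"rotation":[0,0,0]},{"grip":1,"offset":[0,-0.275,0],"rotation":[0,0,0]},{"grip":1,"offset":[0,-0.28,0],"rotation":[0,0,0]}]'
python3 - <<'E'
from h import *
st();go(0,.24,.345)
f=manip.grab_frame("scene")[:,:,::-1]; cv2.imwrite('pics/c3.png',cv2.resize(f[60:260,150:390],None,fx=2.5,fy=2.5))
E
```

```text
time_s: 7.0
eef_pos: [0.5257, 0.1156, 0.3668]
ee_rot: [-1.569, -0.004, -0.414]
force: [0.2, 0.4, -0.1]
width: 0.0002
t 7.0 tip case [0.0029 0.028 ] 0.3478 F case [0.02 0.42] -0.14 rot [-1.569 -0.004 -0.414] w 0.0002
off [-0.0041  0.0031  0.212 ] rot [-0.002 -0.006  0.004]
```

View pics/c3.png

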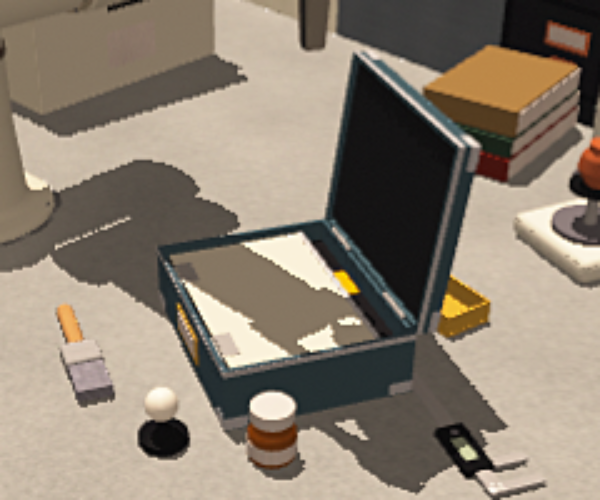

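The flap lies flat in the case with the finds hidden beneath it. Now I go over the lid to its back side.

```bash
python3 -m pendant '[{"grip":1,"offset":[0,0,0.02],"rotation":[0,0,0]},{"grip":1,"offset":[0,0,0.055],"rotation":[0,0,0]},{"grip":1,"offset":[0,0,0.095],"rotation":[0,0,0]},{"grip":1,"offset":[0,0,0.135],"rotation":[0,0,0]},{"grip":1,"offset":[0,0,0.17],"rotation":[0,0,0]},{"grip":1,"offset":[0,0,0.2],"rotation":[0,0,0]},{"grip":1,"offset":[0,0,0.215],"rotation":[0,0,0]},{"grip":1,"offset":[0,0,0.215],"rotation":[0,0,0]}]'
python3 - <<'E'
from h import *
st()
for n in("scene","top"):
    f=manip.grab_frame(n); cv2.imwrite(f"pics/{n}4.png",f[:,:,::-1])
a=cv2.imread('pics/scene4.png')[20:260,130:390];b=cv2.imread('pics/top4.png')[100:340,110:370]
cv2.imwrite('pics/c4.png',cv2.resize(np.hstack([a,b]),None,fx=1.5,fy=1.5))
E
```

```text
time_s: 8.05
eef_pos: [0.611, 0.3143, 0.3619]
ee_rot: [-1.573, 0.003, -0.412]
force: [-0.1, -1.1, -0.5]
width: 0.0006
t 8.05 tip case [0.0022 0.2442] 0.3429 F case [ 0.33 -1.07] -0.46 rot [-1.573  0.003 -0.412] w 0.0006
```

View pics/c4.png

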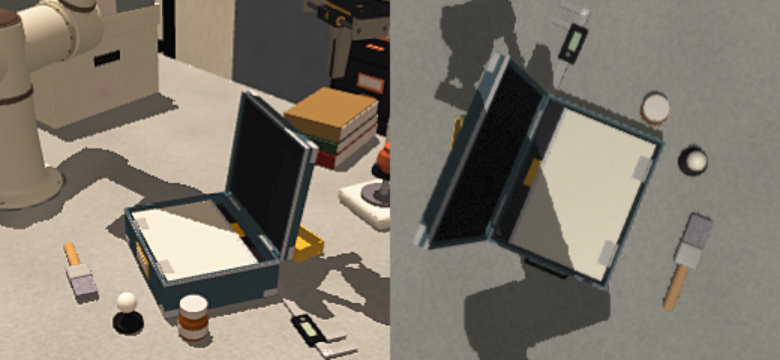

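```bash
python3 -m pendant '[{"grip":1,"offset":[0,0.02,0],"rotation":[0,0,0]},{"grip":1,"offset":[0,0.05,0],"rotation":[0,0,0]},{"grip":1,"offset":[0,0.08,0],"rotation":[0,0,0]},{"grip":1,"offset":[0,0.1,0],"rotation":[0,0,0]},{"grip":1,"offset":[0,0.1,0],"rotation":[0,0,0]}]'
python3 - <<'E'
from h import *
st()
f=manip.grab_frame("scene")[:,:,::-1]; cv2.imwrite('pics/c5.png',cv2.resize(f[40:240,220:460],None,fx=2.5,fy=2.5))
s=.17
for th in np.r_[1.8,1.7,np.linspace(1.6,0,21)]:
    print(round(th,2),'edge y+.01',(.105-.21*np.cos(th)+.024*np.sin(th)+.01).round(3),'y',(.105-s*np.cos(th)+.024*np.sin(th)+.01).round(3),'z',(.075+s*np.sin(th)+.024*np.cos(th)).round(3))
E
```

```text
time_s: 8.78
eef_pos: [0.6105, 0.3119, 0.2627]
ee_rot: [-1.573, 0.003, -0.414]
force: [-0.2, 0.1, -0.0]
width: 0.0004
t 8.78 tip case [0.0028 0.2418] 0.2437 F case [-0.22 -0.02] -0.01 rot [-1.573  0.003 -0.414] w 0.0004
1.8 edge y+.01 0.186 y 0.177 z 0.235
1.7 edge y+.01 0.166 y 0.161 z 0.24
1.6 edge y+.01 0.145 y 0.144 z 0.244
1.52 edge y+.01 0.128 y 0.13 z 0.246
1.44 edge y+.01 0.111 y 0.117 z 0.247
1.36 edge y+.01 0.095 y 0.103 z 0.246
1.28 edge y+.01 0.078 y 0.089 z 0.245
1.2 edge y+.01 0.061 y 0.076 z 0.242
1.12 edge y+.01 0.045 y 0.063 z 0.238
1.04 edge y+.01 0.029 y 0.05 z 0.234
0.96 edge y+.01 0.014 y 0.037 z 0.228
0.88 edge y+.01 -0.0 y 0.025 z 0.221
0.8 edge y+.01 -0.014 y 0.014 z 0.214
0.72 edge y+.01 -0.027 y 0.003 z 0.205
0.64 edge y+.01 -0.039 y -0.007 z 0.196
0.56 edge y+.01 -0.05 y -0.016 z 0.186
0.48 edge y+.01 -0.06 y -0.025 z 0.175
0.4 edge y+.01 -0.069 y -0.032 z 0.163
0.32 edge y+.01 -0.077 y -0.039 z 0.151
0.24 edge y+.01 -0.083 y -0.044 z 0.139
0.16 edge y+.01 -0.088 y -0.049 z 0.126
0.08 edge y+.01 -0.092 y -0.053 z 0.113
0.0 edge y+.01 -0.095 y -0.055 z 0.099
```

View pics/c5.png

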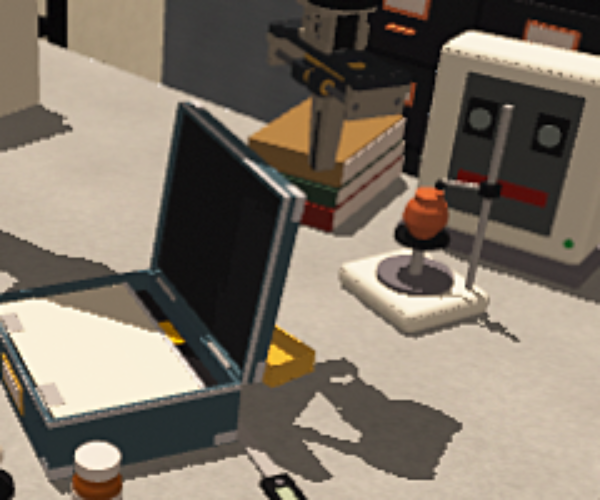

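The fingers are well behind the lid and clear of it. I push it up to vertical and just past.

```bash
python3 -m pendant '[{"grip":1,"offset":[0,0,-0.015],"rotation":[0,0,0]},{"grip":1,"offset":[0,0,-0.03],"rotation":[0,0,0]},{"grip":1,"offset":[0,0,-0.043],"rotation":[0,0,0]},{"grip":1,"offset":[0,0,-0.055],"rotation":[0,0,0]},{"grip":1,"offset":[0,0,-0.067],"rotation":[0,0,0]},{"grip":1,"offset":[0,0,-0.079],"rotation":[0,0,0]},{"grip":1,"offset":[0,0,-0.091],"rotation":[0,0,0]},{"grip":1,"offset":[0,-0.001,-0.103],"rotation":[0,0,0]},{"grip":1,"offset":[0,-0.002,-0.114],"rotation":[0,0,0]},{"grip":1,"offset":[0,-0.003,-0.125],"rotation":[0,0,0]}]'
python3 - <<'E'
from h import *
st()
f=manip.grab_frame("scene")[:,:,::-1]; cv2.imwrite('pics/c6.png',cv2.resize(f[40:240,180:420],None,fx=2.5,fy=2.5))
E
```

```text
time_s: 10.07
eef_pos: [0.5611, 0.1975, 0.2678]
ee_rot: [-1.57, -0.001, -0.414]
force: [3.0, 2.3, 0.9]
width: 0.0003
t 10.07 tip case [0.0029 0.1172] 0.2488 F case [1.78 3.31] 0.93 rot [-1.57e+00 -1.00e-03 -4.14e-01] w 0.0003
```

View pics/c6.png

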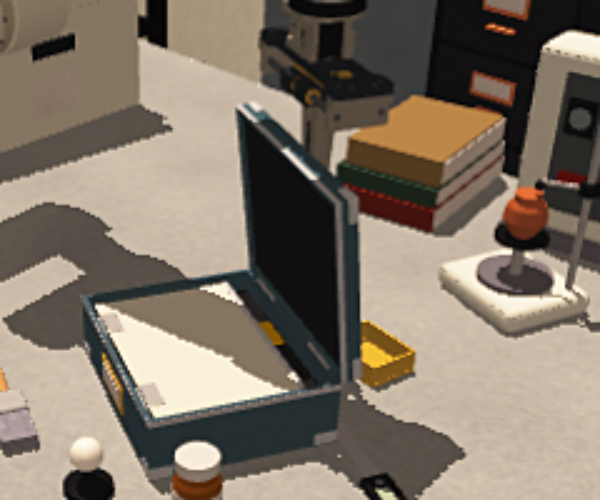

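The lid is just past upright, with about 3 N of contact force. I continue the arc.

```bash
python3 -m pendant '[{"grip":1,"offset":[0,0.001,-0.012],"rotation":[0,0,0]},{"grip":1,"offset":[0,0.003,-0.026],"rotation":[0,0,0]},{"grip":1,"offset":[0,0.006,-0.04],"rotation":[0,0,0]},{"grip":1,"offset":[0,0.01,-0.053],"rotation":[0,0,0]},{"grip":1,"offset":[0,0.014,-0.066],"rotation":[0,0,0]},{"grip":1,"offset":[0,0.02,-0.079],"rotation":[0,0,0]},{"grip":1,"offset":[0,0.027,-0.091],"rotation":[0,0,0]},{"grip":1,"offset":[0,0.034,-0.102],"rotation":[0,0,0]},{"grip":1,"offset":[0,0.043,-0.113],"rotation":[0,0,0]},{"grip":1,"offset":[0,0.052,-0.123],"rotation":[0,0,0]}]'
python3 - <<'E'
from h import *
st()
f=manip.grab_frame("scene")[:,:,::-1]; cv2.imwrite('pics/c7.png',cv2.resize(f[40:240,180:420],None,fx=2.5,fy=2.5))
E
```

```text
time_s: 11.38
eef_pos: [0.5113, 0.0847, 0.2148]
ee_rot: [-1.571, 0.0, -0.414]
force: [1.3, 0.0, 1.6]
width: 0.0008
t 11.38 tip case [ 0.0019 -0.0061] 0.1958 F case [1.19 0.56] 1.6 rot [-1.571  0.    -0.414] w 0.0008
```

View pics/c7.png

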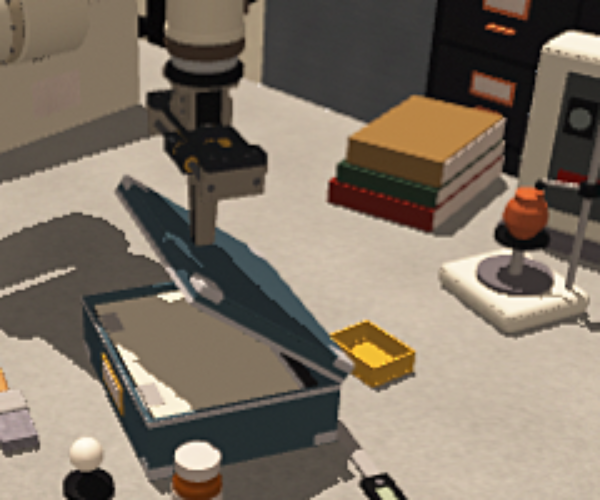

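The lid is at about 0.64 rad and following. I take it down slowly from here.

```bash
python3 -m pendant '[{"grip":1,"offset":[0,0.007,-0.006],"rotation":[0,0,0]},{"grip":1,"offset":[0,0.014,-0.012],"rotation":[0,0,0]},{"grip":1,"offset":[0,0.021,-0.018],"rotation":[0,0,0]},{"grip":1,"offset":[0,0.028,-0.023],"rotation":[0,0,0]},{"grip":1,"offset":[0,0.035,-0.028],"rotation":[0,0,0]},{"grip":1,"offset":[0,0.042,-0.032],"rotation":[0,0,0]},{"grip":1,"offset":[0,0.049,-0.035],"rotation":[0,0,0]},{"grip":1,"offset":[0,0.056,-0.038],"rotation":[0,0,0]},{"grip":1,"offset":[0,0.062,-0.04],"rotation":[0,0,0]},{"grip":1,"offset":[0,0.068,-0.042],"rotation":[0,0,0]}]'
python3 -c "
from h import *
st()"
python3 -m pendant '[{"grip":1,"offset":[0,0.005,-0.001],"rotation":[0,0,0]},{"grip":1,"offset":[0,0.01,-0.003],"rotation":[0,0,0]},{"grip":1,"offset":[0,0.014,-0.004],"rotation":[0,0,0]},{"grip":1,"offset":[0,0.017,-0.005],"rotation":[0,0,0]},{"grip":1,"offset":[0,0.02,-0.006],"rotation":[0,0,0]},{"grip":1,"offset":[0,0.022,-0.006],"rotation":[0,0,0]},{"grip":1,"offset":[0,0.024,-0.006],"rotation":[0,0,0]},{"grip":1,"offset":[0,0.025,-0.006],"rotation":[0,0,0]}]'
python3 -c "
from h import *
st()"
```

```text
time_s: 12.68
eef_pos: [0.4949, 0.0467, 0.1473]
ee_rot: [-1.571, -0.0, -0.414]
force: [-0.3, -0.6, 1.7]
width: 0.0005
t 12.68 tip case [ 0.0018 -0.0474] 0.1283 F case [-0.01 -0.63] 1.68 rot [-1.571 -0.    -0.414] w 0.0005
time_s: 13.68
eef_pos: [0.4923, 0.0414, 0.1225]
ee_rot: [-1.571, 0.0, -0.414]
force: [-0.5, -1.3, 0.5]
width: 0.0003
t 13.68 tip case [ 0.0016 -0.0534] 0.1035 F case [ 0.09 -1.41] 0.5 rot [-1.571  0.    -0.414] w 0.0003
```

```bash
python3 -m pendant '[{"grip":1,"offset":[0,0.001,0],"rotation":[0,0,0]},{"grip":1,"offset":[0,0.002,0],"rotation":[0,0,0]},{"grip":1,"offset":[0,0.003,0],"rotation":[0,0,0]},{"grip":1,"offset":[0,0.004,0],"rotation":[0,0,0]},{"grip":1,"offset":[0,0.005,0],"rotation":[0,0,0]},{"grip":1,"offset":[0,0.005,0],"rotation":[0,0,0]}]'
python3 -c "
from h import *
st()"
python3 -m pendant '[{"grip":1,"offset":[0,0.0007,0],"rotation":[0,0,0]},{"grip":1,"offset":[0,0.0015,0],"rotation":[0,0,0]},{"grip":1,"offset":[0,0.0015,0],"rotation":[0,0,0]}]'
python3 -c "
from h import *
st()"
```

```text
time_s: 14.42
eef_pos: [0.4925, 0.0415, 0.1183]
ee_rot: [-1.571, 0.0, -0.414]
force: [-3.6, -0.5, 6.7]
width: 0.0005
t 14.43 tip case [ 0.0017 -0.0532] 0.0993 F case [-3.1  -1.89] 6.75 rot [-1.571  0.    -0.414] w 0.0005
time_s: 14.8
eef_pos: [0.4926, 0.0415, 0.1181]
ee_rot: [-1.571, 0.0, -0.414]
force: [-6.9, 0.0, 15.9]
width: 0.0003
t 14.8 tip case [ 0.0018 -0.0532] 0.0991 F case [-6.36 -2.73] 15.9 rot [-1.571  0.    -0.414] w 0.0003
```

Fully shut: the tip is at z 0.0991 and the stop takes 16 N. I lift clear and check.

```bash
python3 -m pendant '[{"grip":1,"offset":[0,-0.003,0],"rotation":[0,0,0]},{"grip":1,"offset":[0,-0.015,0],"rotation":[0,0,0]},{"grip":1,"offset":[0,-0.04,0],"rotation":[0,0,0]},{"grip":1,"offset":[0,-0.075,0],"rotation":[0,0,0]},{"grip":1,"offset":[0,-0.11,0],"rotation":[0,0,0]},{"grip":1,"offset":[0,-0.145,0],"rotation":[0,0,0]},{"grip":1,"offset":[0,-0.17,-0.03],"rotation":[0,0,0]},{"grip":1,"offset":[0,-0.18,-0.07],"rotation":[0,0,0]},{"grip":1,"offset":[0,-0.18,-0.11],"rotation":[0,0,0]},{"grip":1,"offset":[0,-0.18,-0.15],"rotation":[0,0,0]}]'
python3 -m pendant '[{"grip":1,"offset":[0,0,-0.03],"rotation":[0,0,0]},{"grip":1,"offset":[0,0,-0.07],"rotation":[0,0,0]},{"grip":1,"offset":[0,0,-0.1],"rotation":[0,0,0]},{"grip":1,"offset":[0,0,-0.12],"rotation":[0,0,0]},{"grip":1,"offset":[0,0,-0.12],"rotation":[0,0,0]},{"grip":1,"offset":[0,0,-0.12],"rotation":[0,0,0]}]'
python3 - <<'E'
from h import *
st()
for n in("scene","top"):
    f=manip.grab_frame(n); cv2.imwrite(f"pics/{n}8.png",f[:,:,::-1])
a=cv2.imread('pics/scene8.png')[60:260,150:390];b=cv2.imread('pics/top8.png')[110:310,110:350]
cv2.imwrite('pics/c8.png',cv2.resize(np.hstack([a,b]),None,fx=1.65,fy=1.65))
# bystander shift: compare object masks before/after (top)
o=cv2.imread('pics/top4.png')
for nm,sl in dict(jar=(slice(155,190),slice(272,302)),ball=(slice(192,222),slice(298,326)),caliper=(slice(98,150),slice(215,250)),brush=(slice(240,310),slice(288,330))).items():
    g=[cv2.cvtColor(i[sl],cv2.COLOR_BGR2GRAY).astype(np.float32) for i in(o,cv2.imread('pics/top8.png'))]
    print(nm,[round(float(x),2) for x in np.ravel(cv2.phaseCorrelate(*g)[0])])
E
```

```text
time_s: 16.05
eef_pos: [0.4316, -0.0968, 0.2968]
ee_rot: [-1.571, -0.001, -0.414]
force: [-0.2, 0.6, 0.2]
width: 0.0008
time_s: 16.8
eef_pos: [0.3841, -0.2051, 0.2963]
ee_rot: [-1.57, -0.0, -0.414]
force: [-0.5, 0.3, -1.1]
width: 0.0002
t 16.8 tip case [ 0.     -0.3225] 0.2773 F case [-0.54  0.06] -1.13 rot [-1.57  -0.    -0.414] w 0.0002
jar [0.05, -0.0]
ball [-0.12, -0.15]
caliper [-0.04, -0.23]
brush [0.1, 0.95]
```

View pics/c8.png

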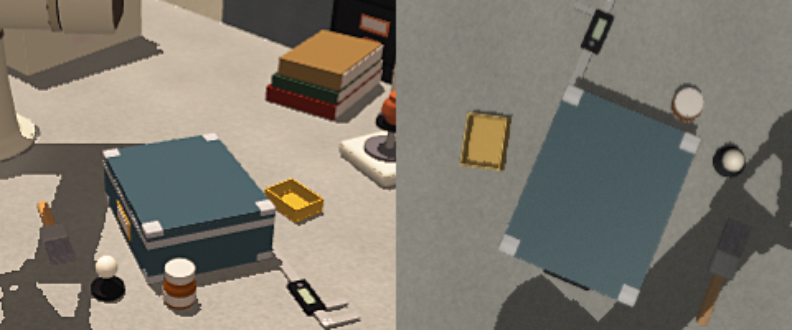

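The lid is shut flush and the bystanders stand where they were. The brush's 0.95 px reading is most likely the gripper's shadow, since nothing came near it. I hand in.

```bash
python3 -c "
from rig import manip
print(manip.hand_in())"
```

```text
the job is handed in; nothing more can be done
None
```

I folded the flap flat over the finds, then swung the lid over and pressed it fully shut, using only the closed fingertips. The job was handed in at about 17 s of the 61 s allowed, with the arm clear of everything.

- **Flap:** it reached its stop with the fingertips at z = 67 mm under about 10 N. The picture afterwards showed it flat over the finds.
- **Lid:** I slowed the last part of the swing. It reached its stop at z = 99 mm under about 16 N, and both final views show it flush.
- **Jar, target and caliper:** comparing the top views before and after the lid was closed, these shifted less than 0.25 px.
- **Brush:** it read 0.95 px in the same comparison. I put this down to the gripper's shadow lying across it, since nothing went near it, but I did not measure it again.
- **Card tray:** I checked it only by eye in the final views.
- **Finds:** they are hidden under the flap, so I could not look at them at the end. The fingers never went near them.

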